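Ballast a stand foot to weight on the dial scale

ROBOT

A 7-joint arm with a two-finger parallel gripper is mounted at the origin on a cart in front of the work surface, level with it; the furniture and walls round the work are solid. World frame = base frame: x ahead of the robot, y to its left, z up, the work surface at z = 0. Lengths are in mm, angles in rad, forces in N, time in s.
With the tool pointing down it reaches from about 400 to 875 mm from the base axis. Payload 19.3 kg.
Tool frame: the origin (TCP) lies at the centre of the arm's flange, where the gripper is bolted on; the fingertips stand tips_ahead ahead of it and the grasp point (between the pads) lies 155 mm ahead of it (tips_ahead is the distance from the TCP to the fingertips, in mm); z points along the fingers, y is the direction in which the jaws open and shut (so a half turn about z gives the same grasp; the last joint's range is limited). The gripper opens to 85 mm and grips with 20 to 120 N. Pads are 22 mm wide; open, the fingers measure 114 mm over their backs; the gripper's body (76 mm by 85 mm) begins 54 mm behind the grasp point. The pads swing forward as they close: fully open they stand 13 mm farther back than shut.
Start: joints at [-1.202, 0.521, -0.036, 1.599, 0.021, 1.021, -0.113], TCP at [265.552, 565.776, 404.691] pointing down, gripper open.
Joint ranges: [-2.91, 2.91], [-0.3, 2.13], [-1.5, 1.42], [0.17, 2.43], [-1.26, 4.41], [0.16, 1.93], [-2.52, 2.52]. Speed limits (rad/s): [1.89, 1.89, 2.39, 2.39, 3.01, 3.01, 3.01].

INTERFACE

Orientations are given as a unit quaternion [w, x, y, z].
In Python, from bench import get_obs, capture, close_job, tips_ahead gives the robot as it stands. The module is installed in compiled form; this text tells all that it offers.
- The arm moves only by the shell command python3 -m handwheel 'ROWS' [FORCE]. ROWS is JSON, a list of rows, each a list of 3 entries, a list of its own where there are three numbers: the turn, a rotation vector about the tool's x, y, z in degrees, then the shift along the tool's x, y, z in cm, then the gripper's target within -1 to 1 (shut at 1, half-way at 0, fully open at -1). A call has 1 to 20 rows; each row is the pose to reach, as a shift and turn from the pose commanded when the call began, along the tool's axes at that moment; what a row does not reach only later rows make up. A row lasts 1/12 s, in which the tool goes at most 41.7 mm and 7.16 degrees, less where a joint would pass 70% of its speed; a pose out of reach is approached as far as the arm can. A call with a gripper value outside its range is refused whole. The fingers move at their own pace and stop on an object; FORCE is the grip in N (left out, the last holds). Time passes only in rows, so rows that repeat a pose let the fingers close. It gives the time, the measured TCP pose, the force and the opening at its end, in the units of the state.
- get_obs(): the state, without advancing time (a new reading comes with each control period).
- capture(name): name is "side" or "top" or "wrist"; returns a dict with "frame" (420x560x3 uint8, red, green, blue), "fx", "fy", "cx", "cy" (pixels), "rvec" (rotation vector, rad) and "tvec" (3), from world to camera coordinates, as OpenCV has them. Camera axes: x right, y down, z forward; pixel columns grow to the right and rows downward; lengths in mm; the calibration is good to about 2 mm. The wrist camera is an equidistant fisheye: a pixel r from the principal point sees the ray r / f radians off the axis. A picture is of the moment at which its call begins. There is no depth.
- close_job(): hands the job in, once; it reports no verdict.
The state is a dict: "time": time; "joint_pos": joint angles; "qd": joint speeds; "joint_torque": joint torques, N m; "tool_pos": TCP position; "tcp_rot": TCP orientation; "contact_force": force on the tool from outside, world axes, zero at the start; "moment": the same for the moment, N m; "gripper_width": opening from 0.0 (shut) to 1.0 (fully open).
Only numpy, scipy, OpenCV 4.12 (cv2) and the standard library are available. Lean on these libraries where they do the work, as an engineer would, in place of code of your own. Each camera call takes 0.05 s, during which the arm holds its last target.

TASK

Bring the stand foot on the dial scale up to weight: thread steel ballast rings from the wooden board onto its stud, one after another and fully down, until the released pointer rests between the two limit tabs on the dial, and leave the rings that are not needed on the board. The foot stands loosely on the pan, so feel gently for the stud with the ring and never press the scale so hard that the pointer nears the end of its dial.

Things in the scene. Friction and masses are not known exactly. Their poses are not given: they have to be found in the camera images.
- scale: grey dial bench scale, fixed during a run: sloping round white dial (100 mm across) in front, round aluminium pan on a short column behind it. Origin on the bench top under the pan's axis, z up; the dial looks to -x and up. The housing is 160 mm wide in y, reaches from x -170 to +78 mm and is 76 mm high. The axes of its points are parallel to its own
- pan_center (a point): centre of the pan's flat floor, on the scale's vertical axis: 118 mm above the bench with the pan at the top of its travel; it sinks with the pan. The pan is 122 mm across with a rim 5 mm high. The dark stand foot stands loose on it and is not itself measured: a disc 96 mm across, 11 mm high, with a boss and a stud on its axis
- seat_level (a point): point on the pan's axis 18 mm above the pan floor, the height of the foot's boss (36 mm across, flat top), on which the first ring lies fully down; further rings stack on it, undersides 30 and 42 mm above the pan floor. The foot, boss and stud stand off this axis by 3 to 9 mm (at most 7 mm along each of the scale's x and y), and slide if pushed sideways with some newtons
- stud_level (a point): point on the pan's axis 62 mm above the pan floor, the height of the top of the foot's plain upright stud (18 mm diameter, flat end with a 0.7 mm chamfer), which stands off this axis as the foot does. The foot's weight differs from foot to foot, so two or three rings are needed
- pointer (a joint): dial pointer, rad, growing clockwise from 0 at the start of the dial. 1 rad = 6 mm of pan sinking = 1.8 N on the pan; a ring adds about 0.82 rad; any push on the foot shows too. It swings for about 0.7 s after a change. The black limit tabs stand at 2.30 and 3.22 rad; the dial and the pan's travel end at 5.0 rad, and the scale is overloaded above 4.7 rad
- board: light wooden board (a toggle clamp with an upright lever stands beyond it, keep clear), 84 mm in x, 300 mm in y, 12 mm thick, fixed to the bench during a run, with four wooden pins (12 mm diameter, 7.5 mm high) along its y axis at -108, -36, +36 and +108 mm; origin at the centre of its underside
- ring_a: loose steel ballast ring (all four are alike): outer diameter 50 mm, bore 20 mm, 12 mm thick, 150 g; origin at the centre of its underside, z along its axis. It starts flat on the board, loosely round one of the four board pins
- ring_b: loose steel ballast ring (all four are alike): outer diameter 50 mm, bore 20 mm, 12 mm thick, 150 g; origin at the centre of its underside, z along its axis. It starts flat on the board, loosely round one of the four board pins
- ring_c: loose steel ballast ring (all four are alike): outer diameter 50 mm, bore 20 mm, 12 mm thick, 150 g; origin at the centre of its underside, z along its axis. It starts flat on the board, loosely round one of the four board pins
- ring_d: loose steel ballast ring (all four are alike): outer diameter 50 mm, bore 20 mm, 12 mm thick, 150 g; origin at the centre of its underside, z along its axis. It starts flat on the board, loosely round one of the four board pins
- glue: bystander: white and yellow glue bottle with orange tip, 47 mm across, 146 mm high, upright; origin at the centre of its underside
- sander: bystander: sanding block 58x91x34 mm; origin at the centre of its underside
Mind the look-alikes: they are no part of the job. Leave any black or green look-alike of the ring_d alone.

How it is judged:
By the outcome, as a careful person would: the job done as asked, in the order asked, and still so for the second after the job is handed in, with the robot touching nothing.
It also fails if it takes over 70 s, if anything falls off the work surface, if the arm or the gripper's body presses on something with over 40 N, if the wrist force passes 120 N, or if a joint passes its speed limit or range.

## Working session

There is one attempt and no reset: what is moved stays moved. The work goes in short steps, Python scripts to look and compute and a shell command to move; the robot and the scene stay as the last step left them, time stands still between calls to the robot, and variables do not carry over. Pictures are saved under pics/ and viewed, and the job is handed in when it is done.

```bash
mkdir -p pics
cat > h.py <<'E'
import numpy as np,cv2,sys
from bench import get_obs,capture,tips_ahead
def snap(n,f):
    c=capture(n); cv2.imwrite('pics/'+f,c['frame'][:,:,::-1]); np.savez('pics/'+f+'.npz',**c); return c
def ray(c,u,v,fish=False):
    R=cv2.Rodrigues(np.array(c['rvec'],float))[0]; t=np.array(c['tvec'],float).ravel()
    x=(u-c['cx'])/c['fx'];y=(v-c['cy'])/c['fy']
    if fish:
        r=np.hypot(x,y); d=np.array([np.sin(r)*x/r,np.sin(r)*y/r,np.cos(r)]) if r>0 else np.array([0,0,1.])
    else: d=np.array([x,y,1.])
    return -R.T@t, R.T@d
def at_z(c,u,v,z,fish=False):
    o,d=ray(c,u,v,fish); return o+d*(z-o[2])/d[2]
def proj(c,p,fish=False):
    R=cv2.Rodrigues(np.array(c['rvec'],float))[0]; t=np.array(c['tvec'],float).ravel()
    q=R@np.array(p,float)+t
    if fish:
        r=np.hypot(q[0],q[1]); th=np.arctan2(r,q[2]); return np.array([c['cx']+c['fx']*th*q[0]/r, c['cy']+c['fy']*th*q[1]/r])
    return np.array([c['cx']+c['fx']*q[0]/q[2], c['cy']+c['fy']*q[1]/q[2]])
E
python3 - <<'E'
from h import *
o=get_obs(); print(o, tips_ahead if not callable(tips_ahead) else tips_ahead())
for n in('side','top','wrist'):
    c=snap(n,n+'0.png'); print(n,c['fx'],c['cx'],c['cy'],c['rvec'],c['tvec'], ray(c,c['cx'],c['cy']))
E
```

```text
{'time': 0.0, 'joint_pos': array([-1.20221173,  0.52202017, -0.03634257,  1.59997693,  0.0211881 ,
        1.02109376, -0.11281169]), 'qd': array([-2.49997904e-05,  4.70817391e-04, -5.58722587e-04, -2.34822105e-03,
        1.36659333e-03,  4.28269476e-04,  4.69309890e-04]), 'joint_torque': array([ 7.21696979e-04, -9.27090454e+01,  1.98113568e+00, -3.69916034e+01,
        1.81554415e-02,  8.40963417e-03, -1.99504319e-05]), 'tool_pos': array([265.48106145, 565.66958488, 404.13274021]), 'tcp_rot': array([-9.12662034e-05,  2.17643957e-01,  9.76028072e-01, -5.49366150e-04]), 'contact_force': array([ 0.39690102,  0.79521869, -0.33409778]), 'moment': array([-0.00199547, -0.00999226, -0.02278501]), 'gripper_width': 0.9961801505014423} 173.4
side 534.8575345334602 277.963355512748 211.65597182595857 [ 2.15308497 -0.68266304  0.30613824] [-505.49225805  257.29558343 1224.62542474] (array([ -25.44343586, -955.29261382,  952.99502867]), array([ 0.43683121,  0.65082291, -0.62097345]))
top 543.3783380450826 277.9960801185066 213.99775196005913 [ 2.15713516 -2.16115887  0.11436704] [ -87.19484847  565.75710954 1494.98718632] (array([ 392.34925512, -100.09689357, 1548.7780376 ]), array([ 0.11346626,  0.00775976, -0.99351155]))
wrist 325.19226210127806 277.66704927686067 203.51073126707243 [-2.4453116  -1.55442567 -0.21557082] [-624.44788219  -35.76504596  380.13800665] (array([201.94792869, 595.81435373, 374.08754346]), array([ 0.24825567, -0.11852507, -0.96141611]))
```

View pics/side0.png

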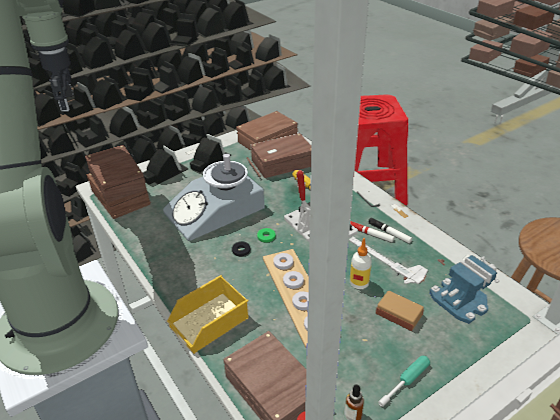

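View pics/top0.png

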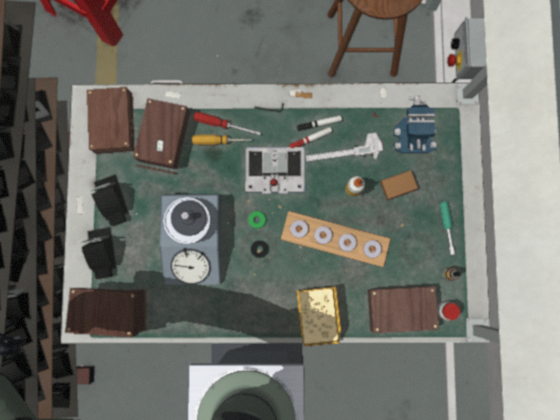

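View pics/wrist0.png

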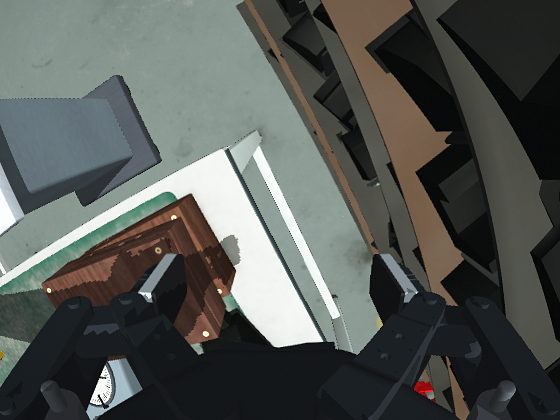

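Run:
```python
from h import *
c=dict(np.load('pics/top0.png.npz'))
print(proj(c,[265,565,250]),proj(c,[0,0,0]),proj(c,[400,0,0]))
f=c['frame'][:,:,::-1]
cv2.imwrite('pics/t1.png',cv2.resize(f[190:290,150:400],None,fx=3.2,fy=3.2,interpolation=cv2.INTER_CUBIC))
c=dict(np.load('pics/side0.png.npz'));f=c['frame'][:,:,::-1]
cv2.imwrite('pics/s1.png',cv2.resize(f[140:350,160:330],None,fx=2.8,fy=2.8,interpolation=cv2.INTER_CUBIC))
```

```text
[  0.36368094 330.81558981] [246.30364002 419.63172711] [247.03851004 273.38121729]
```

View pics/t1.png

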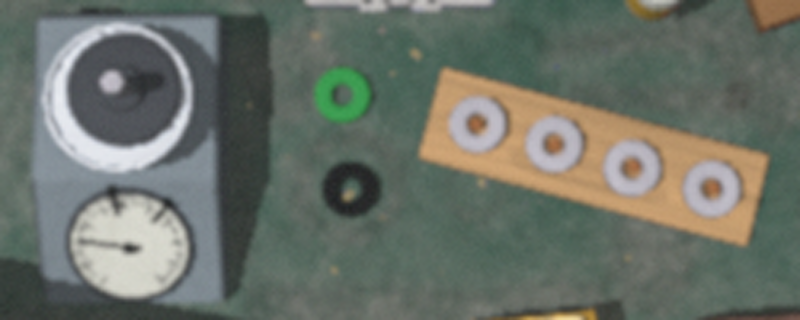

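View pics/s1.png

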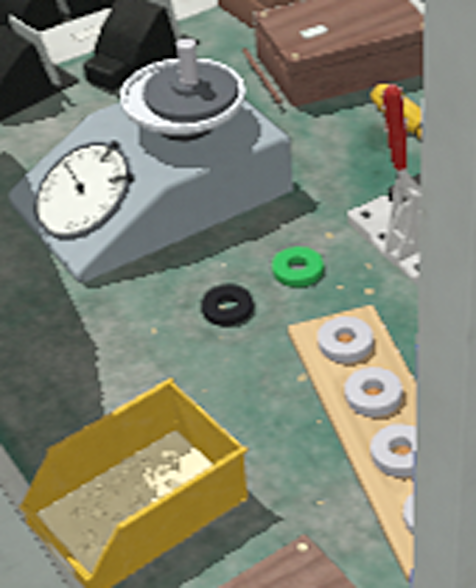

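```bash
python3 - <<'E'
from h import *
print(tips_ahead, proj)
c=dict(np.load('pics/top0.png.npz'))
def P(u,v,z): return at_z(c,u/3.2+150-.34,v/3.2+190-.34,z).round(1)
for u,v in((477,125),(554,145),(632,168),(712,190)): print('ring',P(u,v,24))
for u,v in((443,69),(769,154),(746,246),(419,157)): print('board',P(u,v,12))
print('stud',P(112,82,173))
# pan outer rim
print('panC',P(117,96,118-6.9+5)); print('pan l r t b',P(42,96,116),P(193,96,116),P(117,22,116),P(117,171,116))
print('housing',P(35,15,76),P(218,15,76),P(35,180,76))
E
python3 - <<'E'
from h import *
from scipy.spatial.transform import Rotation as R
c=dict(np.load('pics/wrist0.png.npz')); o=get_obs()
q=o['tcp_rot']; T=R.from_quat([q[1],q[2],q[3],q[0]]).as_matrix(); print(T.round(4))
Rc=cv2.Rodrigues(c['rvec'])[0]; o1,_=ray(c,1,1,True); print('cam in tool',T.T@(o1-o['tool_pos']), 'axis',(T.T@Rc.T).round(3))
E
```

```text
173.4 <function proj at 0x7f2a68fbc9a0>
ring [ 524.6 -146.5   24. ]
ring [ 506.9 -214.    24. ]
ring [ 486.5 -282.1   24. ]
ring [ 467.1 -351.7   24. ]
board [ 575.7 -116.9   12. ]
board [ 499.4 -404.7   12. ]
board [ 418.5 -382.5   12. ]
board [497.4 -95.4  12. ]
stud [546.7 148.8 173. ]
panC [541.4 154.7 116.1]
pan l r t b [541.6 217.1 116. ] [541.3  91.6 116. ] [603.4 155.8 116. ] [479.2 153.6 116. ]
housing [615.6 233.5  76. ] [615.2  76.4  76. ] [474.1 230.2  76. ]
[[-9.052e-01  4.249e-01 -3.000e-04]
 [ 4.249e-01  9.052e-01 -8.000e-04]
 [-1.000e-04 -8.000e-04 -1.000e+00]]
cam in tool [70.35399407  0.28116571 30.17660087] axis [[ 0.    -0.961 -0.275]
 [ 1.     0.001 -0.001]
 [ 0.001 -0.275  0.961]]
```

```bash
python3 -m handwheel '[[[0,0,80.6],[-53.7,-53.4,0],-1],[[0,0,80.6],[-53.7,-53.4,0],-1],[[0,0,80.6],[-53.7,-53.4,0],-1],[[0,0,80.6],[-53.7,-53.4,0],-1],[[0,0,80.6],[-53.7,-53.4,0],-1],[[0,0,80.6],[-53.7,-53.4,0],-1],[[0,0,80.6],[-53.7,-53.4,0],-1],[[0,0,80.6],[-53.7,-53.4,0],-1],[[0,0,80.6],[-53.7,-53.4,0],-1],[[0,0,80.6],[-53.7,-53.4,0],-1],[[0,0,80.6],[-53.7,-53.4,0],-1],[[0,0,80.6],[-53.7,-53.4,0],-1],[[0,0,80.6],[-53.7,-53.4,0],-1],[[0,0,80.6],[-53.7,-53.4,11.4],-1],[[0,0,80.6],[-53.7,-53.4,11.4],-1],[[0,0,80.6],[-53.7,-53.4,11.4],-1],[[0,0,80.6],[-53.7,-53.4,11.4],-1],[[0,0,80.6],[-53.7,-53.4,11.4],-1],[[0,0,80.6],[-53.7,-53.4,11.4],-1],[[0,0,80.6],[-53.7,-53.4,11.4],-1]]'
python3 - <<'E'
from h import *
c=snap('wrist','w1.png'); o=get_obs(); print(o['tool_pos'],o['tcp_rot'],o['contact_force'],o['time'])
E
```

```text
time: 1.82
tool_pos: [524.7, -151.5, 287.9]
tcp_rot: [0.0, 0.799, 0.601, -0.002]
contact_force: [-1.8, -0.2, -0.4]
gripper_width: 0.997
[ 524.43014728 -148.90839755  288.93087514] [-3.51286076e-04  7.98685693e-01  6.01746745e-01 -1.37645735e-03] [-0.72621234  1.64419072 -0.06259516] 1.8667
```

View pics/w1.png

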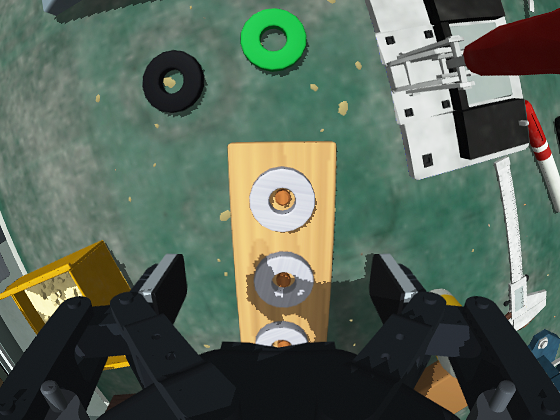

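```bash
cat >> h.py <<'E'
from scipy.spatial.transform import Rotation as Rn
from scipy.optimize import least_squares
def toolR(o):
    q=o['tcp_rot']; return Rn.from_quat([q[1],q[2],q[3],q[0]]).as_matrix()
def fitcirc(c,pts,z,r=None,fish=True):
    W=np.array([at_z(c,u,v,z,fish)[:2] for u,v in pts])
    x0=[*W.mean(0), r or 25]
    f=lambda p: np.hypot(W[:,0]-p[0],W[:,1]-p[1])-(r or p[2])
    s=least_squares(f,x0,loss='soft_l1'); return s.x, np.sqrt(np.mean(s.fun**2))
def blob(c,seed,lo,hi,win):
    f=cv2.cvtColor(c['frame'],cv2.COLOR_RGB2HSV); m=cv2.inRange(f,np.array(lo),np.array(hi))
    n,l,st,ce=cv2.connectedComponentsWithStats(m); 
    d=[(np.hypot(*(ce[i]-seed)),i) for i in range(1,n) if st[i,4]>80]
    i=min(d)[1]; mm=(l==i).astype(np.uint8); return mm,st[i]
E
python3 - <<'E'
from h import *
c=dict(np.load('pics/w1.png.npz')); o=get_obs(); T=toolR(o)
for s in((282,200),(284,280)):
    mm,st=blob(c,s,(0,0,130),(180,70,255),0); print(st)
    k=cv2.findContours(mm,cv2.RETR_EXTERNAL,cv2.CHAIN_APPROX_NONE)[0]; k=max(k,key=len)[:,0]
    hull=cv2.convexHull(k)[:,0]
    p,e=fitcirc(c,hull,24); print(p,e,(T.T@(np.array([p[0],p[1],24])-o['tool_pos'])))
for z in (155,): print('grasp px',proj(c,o['tool_pos']+T@[0,0,z],True))
# bore
print(at_z(c,283,201,24,True))
E
```

```text
[ 249  166   66   66 2846]
[ 527.96637831 -147.16868585   24.906136  ] 0.41772263909442586 [  3.11802256   3.50678793 264.91862996]
[267 251  47  32 835]
[ 516.45012279 -207.86792426   20.11050032] 2.957667326798861 [-58.40309449   9.17816295 265.015311  ]
grasp px [276.9965519  274.71185447]
[ 528.60076856 -148.30362906   24.        ]
```

```bash
python3 -m handwheel '[[[0,0,0],[-0.1,0.37,6],-1],[[0,0,0],[-0.1,0.37,6],-1],[[0,0,0],[-0.1,0.37,6],-1],[[0,0,0],[-0.1,0.37,6],-1],[[0,0,0],[-0.1,0.37,6],-1],[[0,0,0],[-0.1,0.37,6],-1]]'
cat > ring.py <<'E'
from h import *
import sys
def look(f,seed,z,lo=(0,0,130)):
    c=snap('wrist',f); o=get_obs(); T=toolR(o)
    print(o['time'],o['tool_pos'].round(2),o['contact_force'].round(2),'yaw',np.degrees(np.arctan2(T[1,1],T[0,1])).round(2))
    return c,o,T
E
python3 - <<'E'
from ring import *
c,o,T=look('w2.png',None,24)
print('grasp px',proj(c,o['tool_pos']+T@[0,0,155],True))
E
```

```text
time: 2.37
tool_pos: [528.5, -147.5, 232.3]
tcp_rot: [0.001, 0.797, 0.604, 0.001]
contact_force: [-0.3, 0.4, 1.0]
gripper_width: 0.999
2.4167 [ 528.45 -147.53  232.19] [ 0.75 -0.01  0.32] yaw -15.72
grasp px [279.15680416 278.76414512]
```

View pics/w2.png

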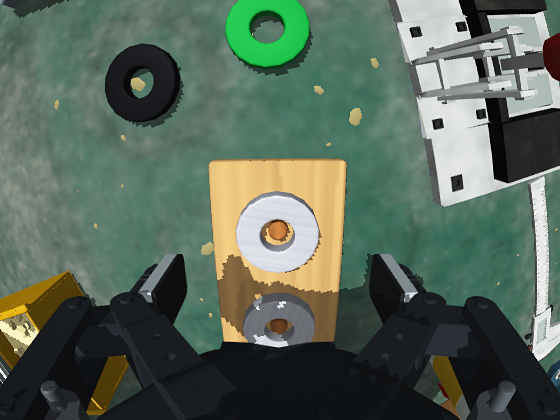

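Run:
```python
from h import *
c=dict(np.load('pics/w2.png.npz')); o=get_obs(); T=toolR(o)
mm,st=blob(c,(278,231),(0,0,130),(180,70,255),0); print(st)
k=max(cv2.findContours(mm,cv2.RETR_EXTERNAL,cv2.CHAIN_APPROX_NONE)[0],key=len)[:,0]
p,e=fitcirc(c,cv2.convexHull(k)[:,0],24); print(p,e,(T.T@(np.array([p[0],p[1],24])-o['tool_pos'])))
f=c['frame'][180:280,220:340,::-1]; cv2.imwrite('pics/w2c.png',cv2.resize(f,None,fx=5,fy=5,interpolation=cv2.INTER_CUBIC))
```

```text
[ 236  191   83   82 4482]
[ 527.74570956 -146.9329023    25.04372339] 0.595220379669143 [  0.31098393  -1.26110086 208.18851586]
```

View pics/w2c.png

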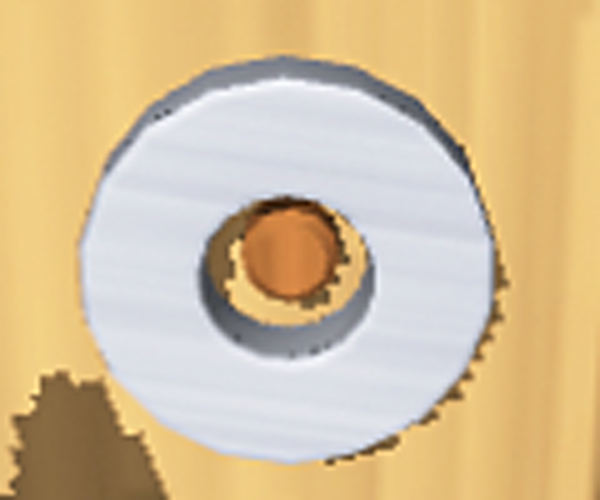

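Run:
```python
from h import *
c=dict(np.load('pics/w2.png.npz')); o=get_obs(); T=toolR(o)
pts=np.array([(80,265),(495,265),(285,80),(290,463),(110,165),(465,165),(125,395),(440,405)])/5.+[220-.4,180-.4]
p,e=fitcirc(c,pts,24); print(p,e,(T.T@(np.array([p[0],p[1],24])-o['tool_pos'])))
```

```text
[ 527.79948856 -147.99156403   24.66658977] 0.23312789905462872 [ -0.69352691  -0.92255295 208.18886231]
```

```bash
python3 -m handwheel '[[[0,0,0],[-0.07,-0.09,4.6],-1],[[0,0,0],[-0.07,-0.09,4.6],-1],[[0,0,0],[-0.07,-0.09,4.6],-1],[[0,0,0],[-0.07,-0.09,4.6],1],[[0,0,0],[-0.07,-0.09,4.6],1],[[0,0,0],[-0.07,-0.09,4.6],1],[[0,0,0],[-0.07,-0.09,4.6],1],[[0,0,0],[-0.07,-0.09,4.6],1]]' 50
python3 - <<'E'
from ring import *
c,o,T=look('w3.png',None,24); print(o['gripper_width']*85)
E
```

```text
time: 3.08
tool_pos: [527.5, -148.4, 186.6]
tcp_rot: [0.001, 0.797, 0.603, 0.001]
contact_force: [-3.8, 1.2, 23.0]
gripper_width: 0.56
3.1333 [ 527.5  -148.34  186.63] [-4.38  1.8  21.51] yaw -15.76
47.12157601657812
```

View pics/w3.png

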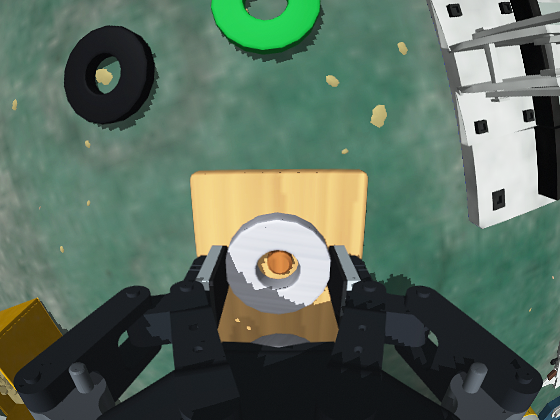

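```bash
python3 -m handwheel '[[[0,0,0],[-0.07,0,-3],1],[[0,0,0],[-0.07,0,-7],1],[[0,0,0],[0,0,-11],1],[[0,0,0],[0,0,-15],1],[[0,0,0],[0,0,-19],1],[[0,0,-5],[3,-0.7,-19],1],[[0,0,-10],[7,-1.5,-19],1],[[0,0,-15.75],[11,-2.4,-19],1],[[0,0,-15.75],[15,-3.3,-19],1],[[0,0,-15.75],[19,-4.2,-19],1],[[0,0,-15.75],[22,-4.9,-19],1],[[0,0,-15.75],[23.3,-5.15,-19],1],[[0,0,-15.75],[23.3,-5.15,-19],1],[[0,0,-15.75],[23.3,-5.15,-19],1],[[0,0,-15.75],[23.3,-5.15,-19],1]]'
python3 - <<'E'
from ring import *
c,o,T=look('w4.png',None,24); print(o['gripper_width']*85)
c=dict(np.load('pics/w3.png.npz')); cv2.imwrite('pics/w3c.png',cv2.resize(c['frame'][190:330,200:360,::-1],None,fx=4,fy=4,interpolation=cv2.INTER_CUBIC))
E
```

```text
time: 4.38
tool_pos: [540.6, 88.8, 375.1]
tcp_rot: [0.0, 0.708, 0.707, -0.0]
contact_force: [-0.6, 0.2, -2.3]
gripper_width: 0.554
4.4333 [540.62  88.63 375.08] [-0.95  0.35 -0.39] yaw -0.1
47.106004488251564
```

View pics/w4.png

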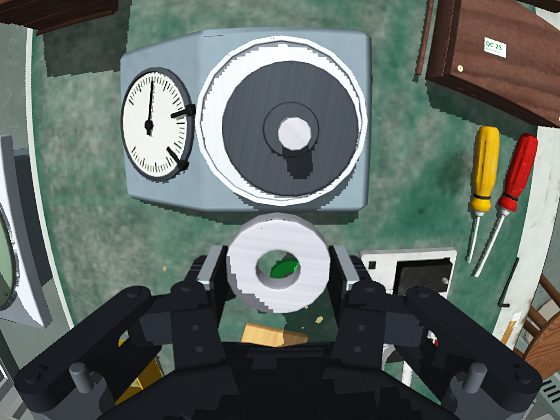

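View pics/w3c.png

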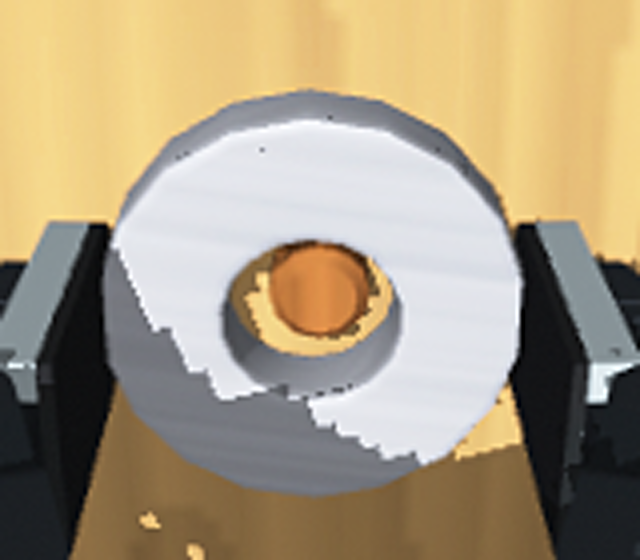

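Run:
```python
from h import *
c=dict(np.load('pics/w4.png.npz')); f=c['frame'][:,:,::-1]
cv2.imwrite('pics/w4a.png',cv2.resize(f[200:325,215:345],None,fx=5,fy=4.8,interpolation=cv2.INTER_CUBIC)) 
cv2.imwrite('pics/w4b.png',cv2.resize(f[60:220,110:380],None,fx=2.9,fy=2.9,interpolation=cv2.INTER_CUBIC))
```

```text
(no output)
```

View pics/w4a.png

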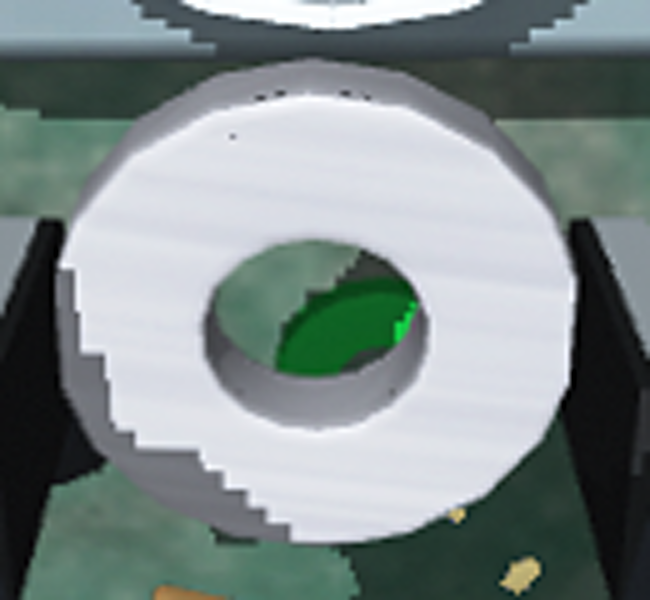

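View pics/w4b.png

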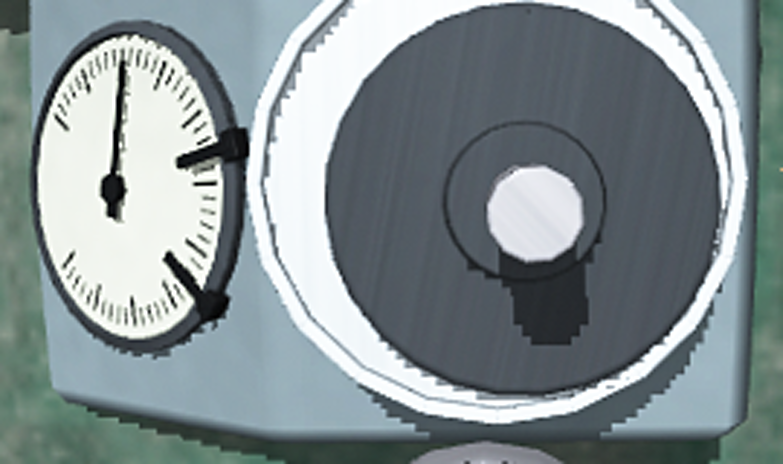

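Run:
```python
from h import *
c=dict(np.load('pics/w4.png.npz')); o=get_obs(); T=toolR(o); tp=o['tool_pos']
bore=np.array([(205,325),(428,322),(318,240),(318,431),(240,265),(395,260),(240,395),(395,395)])/[5,4.8]+[215-.4,200-.4]
out=np.array([(62,250),(577,285),(310,95),(330,543),(140,152),(490,148),(545,445),(110,470),(210,525)])/[5,4.8]+[215-.4,200-.4]
for zt in (160,162.6,165):
  for n,pp in(('bore',bore),('out',out)):
    p,e=fitcirc(c,pp,tp[2]-zt); q=T.T@(np.array([p[0],p[1],tp[2]-zt])-tp); print(zt,n,p,round(e,2),q.round(2))
st=np.array([(487,210),(583,214),(535,166),(535,263),(503,176),(568,178),(503,250),(568,250)])/2.9+[110-.4,60-.4]
for z in(170,173.7,177):
  p,e=fitcirc(c,st,z); print('stud',z,p,e)
bo=np.array([(444,197),(606,197),(525,121),(525,281)])/2.9+[110-.4,60-.4]
print('boss',fitcirc(c,bo,129.7))
pan=np.array([(250,180),(748,185),(500,422)])/2.9+[110-.4,60-.4]
print('rim',fitcirc(c,pan,116.7))
```

```text
160 bore [540.28481494  90.95680687   9.97853467] 0.3 [  2.39  -0.39 160.  ]
160 out [540.14989831  90.70906615  24.04084506] 0.32 [  2.14  -0.53 160.  ]
162.6 bore [540.2910077   89.59779384  10.17802794] 0.31 [  1.03  -0.39 162.6 ]
162.6 out [540.15318905  89.34505004  24.52157966] 0.32 [  0.77  -0.52 162.6 ]
165 bore [540.29672134  88.34333475  10.36216642] 0.31 [ -0.23  -0.38 165.  ]
165 out [540.15621509  88.08597238  24.96531768] 0.33 [ -0.48  -0.52 165.  ]
stud 170 [548.97946897 147.75430087   9.03438879] 0.11441309450746873
stud 173.7 [548.78902535 147.98964961   8.84339251] 0.11199407011968168
stud 177 [548.61917151 148.19955437   8.67304401] 0.1098365709298261
boss (array([548.81754391, 148.11522231,  18.40815442]), np.float64(0.0435704804147748))
rim (array([543.26266605, 153.29592119,  61.06975891]), np.float64(2.7209364853288225e-12))
```

```bash
python3 -m handwheel '[[[0,0,0],[3,0.4,0],1],[[0,0,0],[5.85,0.86,0],1],[[0,0,0],[5.85,0.86,1],1],[[0,0,0],[5.85,0.86,2.2],1],[[0,0,0],[5.85,0.86,2.2],1],[[0,0,0],[5.85,0.86,2.2],1]]'
cat > lk.py <<'E'
from ring import *
n=sys.argv[1]
c,o,T=look(n+'.png',None,24); f=c['frame'][:,:,::-1]
a=cv2.resize(f[200:325,215:345],None,fx=4,fy=4,interpolation=cv2.INTER_CUBIC)
cv2.imwrite('pics/'+n+'a.png',a)
E
python3 lk.py w5
```

```text
time: 4.93
tool_pos: [549.3, 147.3, 352.6]
tcp_rot: [-0.0, 0.708, 0.707, -0.001]
contact_force: [0.1, -0.4, -0.6]
gripper_width: 0.555
4.9833 [549.46 147.43 353.11] [-0.16  0.23 -1.05] yaw -0.09
```

View pics/w5a.png

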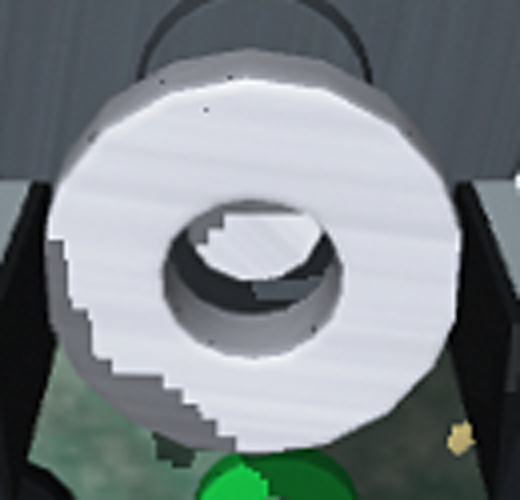

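View pics/w5.png

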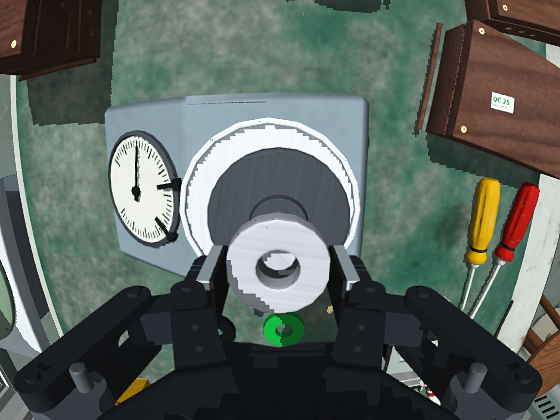

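Run:
```python
from h import *
c=dict(np.load('pics/w5.png.npz')); o=get_obs(); T=toolR(o); tp=o['tool_pos']
def cr(p): return ((p-[215-.4,200-.4])*4).round(0)
ring=tp[:2]+[-.45,.9]
for nm,z,r,cc in(('boretop',tp[2]-162.6,10,ring),('borebot',tp[2]-174.6,10,ring),('studAligned',173.7,9,ring),('stud',173.7,9,np.array([548.8,148]))):
    print(nm,[cr(proj(c,[cc[0]+r*a,cc[1]+r*b,z],True)).tolist() for a,b in((-1,0),(1,0),(0,1),(0,-1))])
```

```text
boretop [[168.0, 279.0], [344.0, 279.0], [256.0, 200.0], [256.0, 355.0]]
borebot [[174.0, 234.0], [338.0, 234.0], [256.0, 159.0], [256.0, 306.0]]
studAligned [[184.0, 218.0], [327.0, 217.0], [256.0, 152.0], [256.0, 281.0]]
stud [[182.0, 220.0], [326.0, 220.0], [254.0, 154.0], [254.0, 283.0]]
```

```bash
python3 -m handwheel '[[[0,0,0],[0.04,0.05,0.2],1],[[0,0,0],[0.04,0.05,0.4],1],[[0,0,0],[0.04,0.05,0.6],1],[[0,0,0],[0.04,0.05,0.8],1],[[0,0,0],[0.04,0.05,1.0],1],[[0,0,0],[0.04,0.05,1.0],1],[[0,0,0],[0.04,0.05,1.0],1],[[0,0,0],[0.04,0.05,1.0],1]]'
python3 lk.py w6
```

```text
time: 5.65
tool_pos: [549.7, 148.9, 342.7]
tcp_rot: [-0.0, 0.707, 0.707, -0.0]
contact_force: [0.2, -0.2, -2.2]
gripper_width: 0.552
5.7 [549.75 148.91 342.74] [ 0.58 -0.61 -2.46] yaw 0.0
```

View pics/w6a.png

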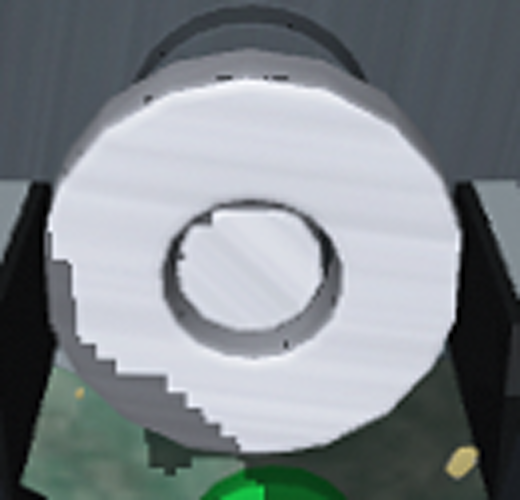

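View pics/w6.png

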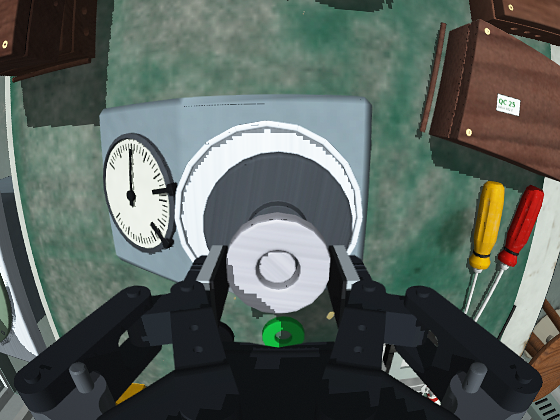

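Run:
```python
from h import *
c=dict(np.load('pics/w6.png.npz')); o=get_obs(); T=toolR(o); tp=o['tool_pos']; print(tp)
pts=np.array([(177,265),(325,260),(252,208),(252,332),(195,225),(312,225),(200,310),(300,315)])/4+[215-.4,200-.4]
bt=np.array([(163,270),(342,270),(252,200),(252,357)])/4+[215-.4,200-.4]
out=np.array([(48,230),(460,235),(252,80),(252,453),(100,135),(400,125)])/4+[215-.4,200-.4]
for z in(170,172,173.7,176): print(z,fitcirc(c,pts,z))
print('bore',fitcirc(c,bt,tp[2]-162.6)); print('out',fitcirc(c,out,tp[2]-162.6))
```

```text
[549.74537069 148.90903597 342.73760446]
170 (array([549.1596592 , 145.93301546,   8.93681131]), np.float64(0.32518852548717936))
172 (array([549.15795955, 146.95706964,   8.81119868]), np.float64(0.3205936055172269))
173.7 (array([549.15651296, 147.8275335 ,   8.70443612]), np.float64(0.3166895603140001))
176 (array([549.15455283, 149.00524559,   8.56000454]), np.float64(0.31140993202529843))
bore (array([549.17887151, 149.56890038,  10.24062472]), np.float64(0.047891388268041575))
out (array([549.36259582, 149.80005148,  24.2761049 ]), np.float64(0.24613065872278378))
```

```bash
python3 -m handwheel '[[[0,0,0],[-0.1,0,0],1],[[0,0,0],[-0.1,0,0],1],[[0,0,0],[-0.1,0,0.3],1],[[0,0,0],[-0.1,0,0.6],1],[[0,0,0],[-0.1,0,0.9],1],[[0,0,0],[-0.1,0,1.0],1],[[0,0,0],[-0.1,0,1.0],1],[[0,0,0],[-0.1,0,1.0],1]]'
python3 lk.py w7
```

```text
time: 6.37
tool_pos: [549.7, 148.0, 332.6]
tcp_rot: [-0.0, 0.707, 0.707, -0.0]
contact_force: [0.5, -0.7, -1.5]
gripper_width: 0.546
6.4167 [549.78 147.91 332.71] [ 0.35  0.68 -1.86] yaw 0.0
```

View pics/w7.png

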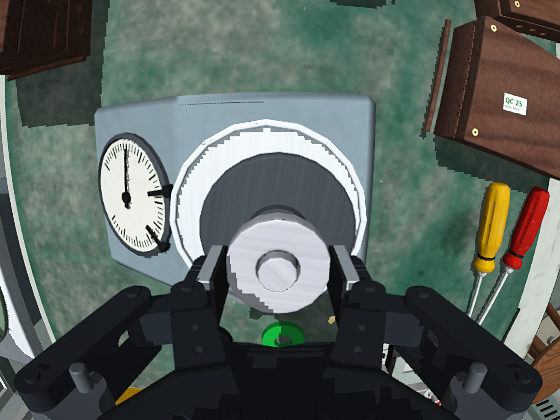

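View pics/w7a.png

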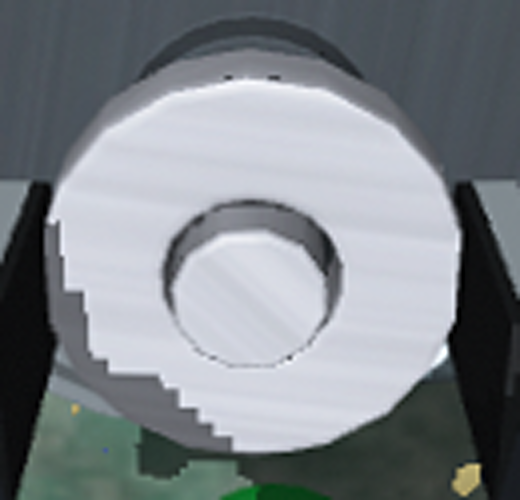

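```bash
python3 -m handwheel '[[[0,0,0],[0,0,0.5],1],[[0,0,0],[0,0,1.0],1],[[0,0,0],[0,0,1.5],1],[[0,0,0],[0,0,2],1],[[0,0,0],[0,0,2.5],1],[[0,0,0],[0,0,2.8],1],[[0,0,0],[0,0,2.8],1],[[0,0,0],[0,0,2.8],1]]'
python3 lk.py w8
```

```text
time: 7.08
tool_pos: [549.8, 147.9, 304.5]
tcp_rot: [-0.0, 0.707, 0.707, -0.0]
contact_force: [0.3, 0.2, -1.9]
gripper_width: 0.555
7.1333 [549.82 147.89 304.75] [ 0.1   0.24 -0.69] yaw 0.0
```

View pics/w8.png

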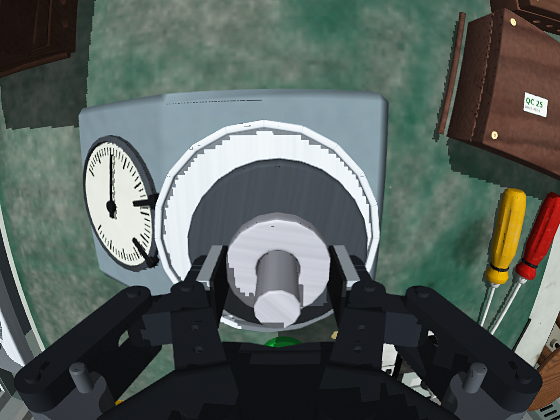

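```bash
python3 -m handwheel '[[[0,0,0],[0,0,0.1],-1],[[0,0,0],[0,0,0.1],-1],[[0,0,0],[0,0,0.1],-1],[[0,0,0],[0,0,0.1],-1],[[0,0,0],[0,0,-3],-1],[[0,0,0],[0,0,-7],-1],[[0,0,0],[0,0,-7],-1],[[0,0,0],[0,0,-7],-1]]'
python3 lk.py w9
```

```text
time: 7.8
tool_pos: [550.2, 148.0, 376.8]
tcp_rot: [0.001, 0.707, 0.707, 0.002]
contact_force: [0.3, -0.0, -0.1]
gripper_width: 1.004
7.85 [549.74 148.05 375.35] [0.58 0.35 0.16] yaw 0.02
```

View pics/w9.png

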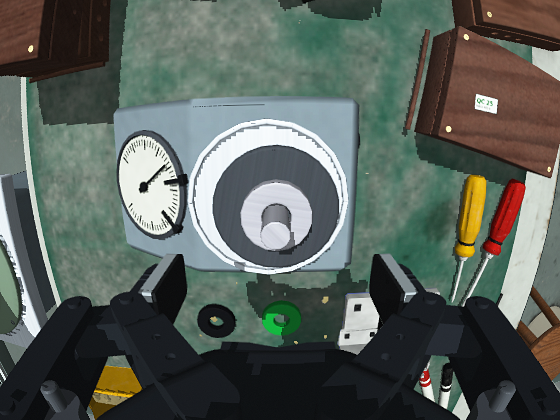

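```bash
python3 -m handwheel '[[[0,0,5],[-4,-0.4,0],-1],[[0,0,10],[-8,-0.8,0],-1],[[0,0,15.7],[-12,-1.3,0],-1],[[0,0,15.7],[-16,-1.8,0],-1],[[0,0,15.7],[-20,-2.2,2],-1],[[0,0,15.7],[-24,-2.6,5],-1],[[0,0,15.7],[-28,-3.1,8],-1],[[0,0,15.7],[-32,-3.5,11],-1],[[0,0,15.7],[-35,-3.9,13],-1],[[0,0,15.7],[-36.5,-4.1,14.3],-1],[[0,0,15.7],[-36.5,-4.1,14.3],-1],[[0,0,15.7],[-36.5,-4.1,14.3],-1],[[0,0,15.7],[-36.5,-4.1,14.3],-1]]'
python3 lk.py w10
```

```text
time: 8.93
tool_pos: [508.5, -216.9, 231.0]
tcp_rot: [-0.001, 0.797, 0.604, -0.0]
contact_force: [-0.5, -0.3, -0.1]
gripper_width: 1.003
8.9833 [ 508.99 -216.2   231.54] [-0.39  0.61  0.08] yaw -15.64
```

View pics/w10.png

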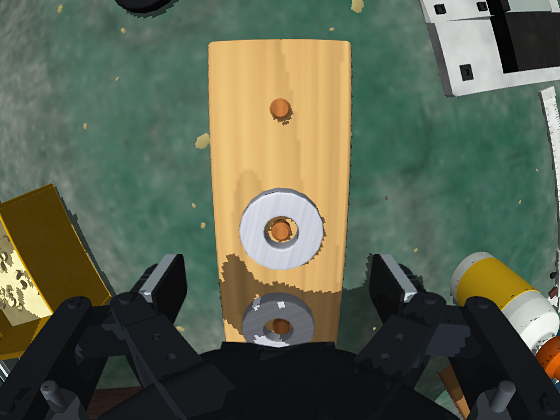

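View pics/w10a.png

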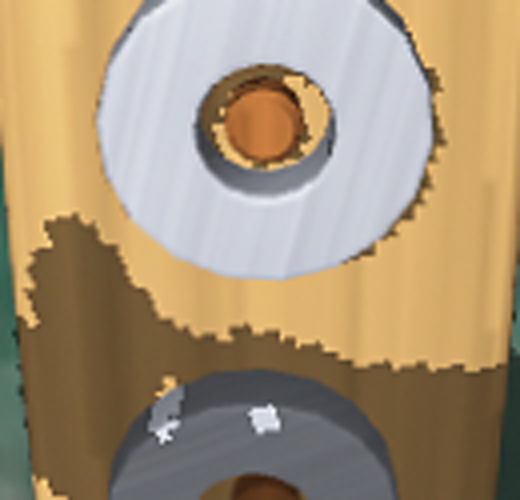

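Run:
```python
from h import *
c=dict(np.load('pics/w10.png.npz')); o=get_obs(); T=toolR(o); tp=o['tool_pos']; print(tp)
bt=np.array([(195,128),(335,128),(265,63),(265,197)])/4+[215-.4,200-.4]
out=np.array([(97,120),(433,120),(270,278),(125,35),(402,25),(150,235),(385,235)])/4+[215-.4,200-.4]
for q in(bt,out):
  p,e=fitcirc(c,q,24); print(p,e,T.T@(np.array([p[0],p[1],24])-tp))
c=dict(np.load('pics/top0.png.npz')); print('glue tip',at_z(c,357,178,146),at_z(c,353,190,10))
```

```text
[ 508.98909012 -216.19955291  231.54446492]
[ 509.87614417 -215.32928352   10.33234679] 0.13226177845964437 [  0.99425959   0.7284681  207.54452518]
[ 510.21873629 -214.88327304   24.6613684 ] 0.17728094535827976 [  1.51611783   0.93813134 207.54462372]
glue tip [ 646.82964623 -295.88969607  146.        ] [ 636.70982668 -302.8155688    10.        ]
```

```bash
python3 -m handwheel '[[[0,0,0],[0.11,0.08,4],-1],[[0,0,0],[0.11,0.08,4.35],-1],[[0,0,0],[0.11,0.08,4.35],-1],[[0,0,0],[0.11,0.08,4.35],1],[[0,0,0],[0.11,0.08,4.35],1],[[0,0,0],[0.11,0.08,4.35],1],[[0,0,0],[0.11,0.08,4.35],1],[[0,0,0],[0.11,0.08,4.35],1]]' 50
python3 lk.py w11
```

```text
time: 9.65
tool_pos: [510.3, -216.2, 190.0]
tcp_rot: [0.001, 0.797, 0.604, 0.001]
contact_force: [-2.6, 2.6, 19.0]
gripper_width: 0.547
9.7 [ 510.28 -216.25  189.98] [-4.71  3.09 19.39] yaw -15.68
```

View pics/w11.png

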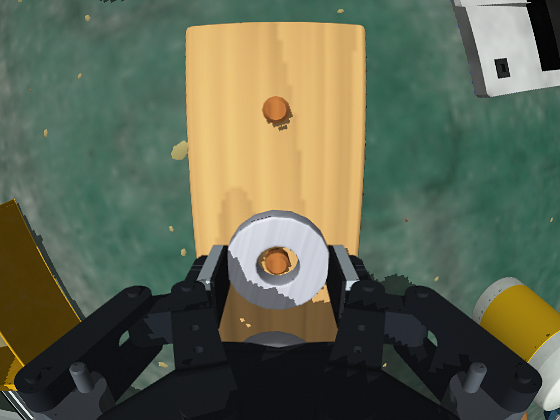

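```bash
python3 -m handwheel '[[[0,0,0],[0,0,-3],1],[[0,0,0],[0,0,-7],1],[[0,0,0],[0,0,-11],1],[[0,0,0],[0,0,-15],1],[[0,0,0],[0,0,-18.7],1],[[0,0,-5],[4,-0.7,-18.7],1],[[0,0,-10],[8,-1.4,-18.7],1],[[0,0,-15.7],[12,-2.1,-18.7],1],[[0,0,-15.7],[16,-2.8,-18.7],1],[[0,0,-15.7],[20,-3.5,-18.7],1],[[0,0,-15.7],[24,-4.2,-18.7],1],[[0,0,-15.7],[28,-4.9,-18.7],1],[[0,0,-15.7],[30.3,-5.3,-18.7],1],[[0,0,-15.7],[30.3,-5.3,-18.7],1],[[0,0,-15.7],[30.3,-5.3,-18.7],1],[[0,0,-15.7],[30.3,-5.3,-18.7],1],[[0,0,-15.7],[30.3,-5.3,-18.7],1]]'
python3 lk.py w12
python3 - <<'E'
from h import *
c=dict(np.load('pics/w12.png.npz')); f=c['frame'][:,:,::-1]
cv2.imwrite('pics/w12b.png',cv2.resize(f[60:220,110:380],None,fx=2.9,fy=2.9,interpolation=cv2.INTER_CUBIC))
E
```

```text
time: 11.12
tool_pos: [540.7, 88.7, 375.6]
tcp_rot: [0.0, 0.708, 0.707, 0.0]
contact_force: [0.0, -0.6, -1.9]
gripper_width: 0.547
11.1667 [540.73  88.65 375.57] [ 0.57  0.6  -1.32] yaw -0.09
```

View pics/w12a.png

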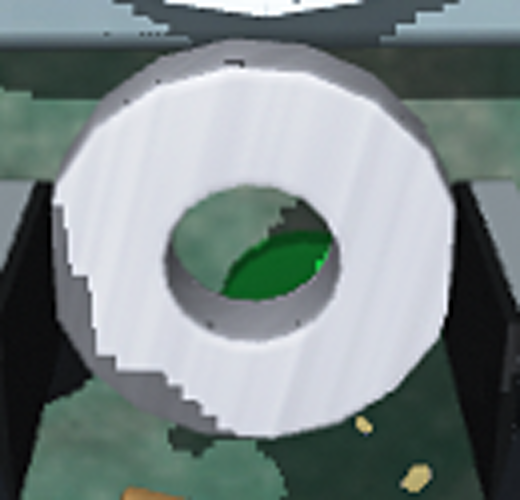

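View pics/w12b.png

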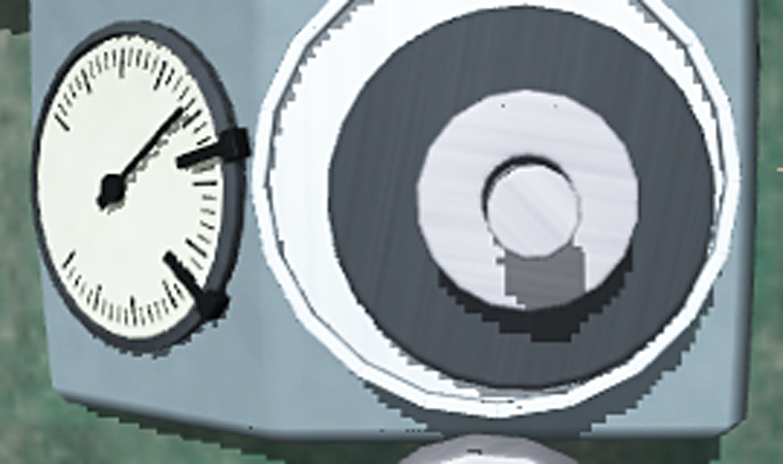

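Run:
```python
from h import *
c=dict(np.load('pics/w12.png.npz')); o=get_obs(); T=toolR(o); tp=o['tool_pos']
bore=np.array([(165,265),(340,262),(252,185),(252,341)])/4+[215-.4,200-.4]
out=np.array([(54,200),(455,215),(250,67),(265,437),(115,112),(395,105),(425,360),(100,375)])/4+[215-.4,200-.4]
for n,pp in(('bore',bore),('out',out)):
    p,e=fitcirc(c,pp,tp[2]-166); q=T.T@(np.array([p[0],p[1],tp[2]-166])-tp); print(n,p,round(e,2),q.round(2))
st=np.array([(488,208),(582,210),(533,163),(533,257)])/2.9+[110-.4,60-.4]
print('stud',fitcirc(c,st,168.8))
r=np.array([(417,195),(638,195),(525,90),(540,309)])/2.9+[110-.4,60-.4]
print('ring1',fitcirc(c,r,106.8+30))
```

```text
bore [540.22000288  89.54367984  10.24028575] 0.03 [  0.91  -0.57 166.  ]
out [540.51549905  89.70637463  24.5012864 ] 0.33 [  1.07  -0.28 166.  ]
stud (array([549.20788211, 148.30232369,   8.82364795]), np.float64(0.037630466621177514))
ring1 (array([549.29895858, 148.5526994 ,  24.4734856 ]), np.float64(0.024704196664542044))
```

```bash
python3 -m handwheel '[[[0,0,0],[3,0.4,0],1],[[0,0,0],[5.82,0.89,0],1],[[0,0,0],[5.82,0.89,1],1],[[0,0,0],[5.82,0.89,2.4],1],[[0,0,0],[5.82,0.89,2.4],1],[[0,0,0],[5.82,0.89,2.4],1],[[0,0,0],[5.82,0.89,2.4],1],[[0,0,0],[5.82,0.89,2.4],1]]'
python3 lk.py w13
```

```text
time: 11.83
tool_pos: [549.9, 147.5, 352.0]
tcp_rot: [0.0, 0.707, 0.707, 0.0]
contact_force: [-0.2, -0.1, -1.3]
gripper_width: 0.544
11.8833 [549.91 147.62 351.94] [ 0.17  0.36 -1.96] yaw -0.03
```

View pics/w13a.png

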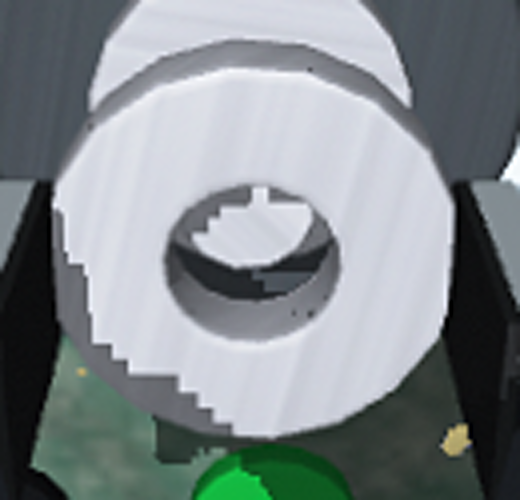

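```bash
python3 -m handwheel '[[[0,0,0],[0,-0.02,0.3],1],[[0,0,0],[0,-0.02,0.5],1],[[0,0,0],[0,-0.02,0.7],1],[[0,0,0],[0,-0.02,0.9],1],[[0,0,0],[0,-0.02,1.1],1],[[0,0,0],[0,-0.02,1.1],1],[[0,0,0],[0,-0.02,1.1],1]]'
python3 lk.py w14
```

```text
time: 12.47
tool_pos: [549.5, 148.0, 340.1]
tcp_rot: [-0.0, 0.707, 0.707, -0.0]
contact_force: [-0.7, 0.3, -1.4]
gripper_width: 0.546
12.5167 [549.5  148.04 340.17] [-0.21 -0.95 -2.02] yaw 0.01
```

View pics/w14a.png

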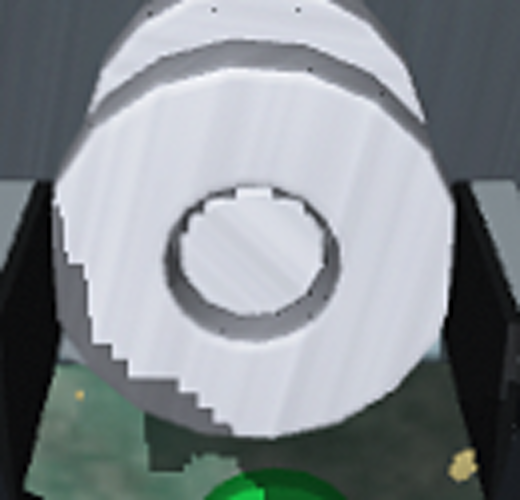

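View pics/w14.png

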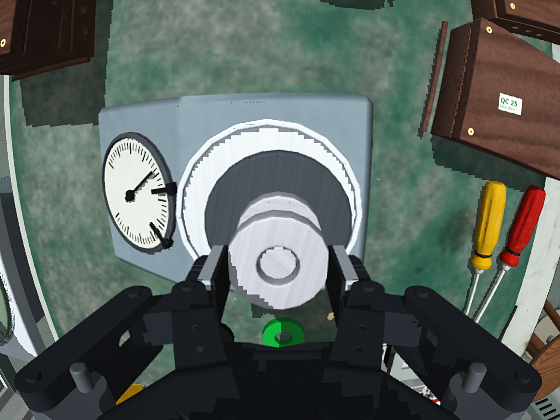

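```bash
python3 -m handwheel '[[[0,0,0],[-0.03,0,0.5],1],[[0,0,0],[-0.03,0,1.0],1],[[0,0,0],[-0.03,0,1.5],1],[[0,0,0],[-0.03,0,2],1],[[0,0,0],[-0.03,0,2.5],1],[[0,0,0],[-0.03,0,2.5],1],[[0,0,0],[-0.03,0,2.5],1]]'
python3 lk.py w15
```

```text
time: 13.1
tool_pos: [549.5, 147.7, 314.8]
tcp_rot: [-0.0, 0.707, 0.707, -0.0]
contact_force: [0.0, 0.2, -1.0]
gripper_width: 0.546
13.15 [549.53 147.69 315.15] [ 0.81 -0.5  -2.34] yaw 0.0
```

View pics/w15.png

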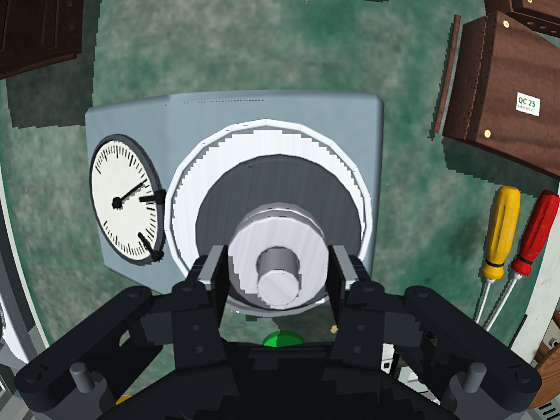

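```bash
python3 -m handwheel '[[[0,0,0],[0,0,0.1],-1],[[0,0,0],[0,0,0.1],-1],[[0,0,0],[0,0,0.1],-1],[[0,0,0],[0,0,0.1],-1],[[0,0,0],[0,0,-3],-1],[[0,0,0],[0,0,-7],-1],[[0,0,0],[0,0,-7],-1],[[0,0,0],[-4,0,-7],-1],[[0,0,0],[-6,0,-7],-1],[[0,0,0],[-6,0,-7],-1],[[0,0,0],[-6,0,-7],-1],[[0,0,0],[-6,0,-7],-1],[[0,0,0],[-6,0,-7],-1],[[0,0,0],[-6,0,-7],-1],[[0,0,0],[-6,0,-7],-1]]'
python3 lk.py w16
python3 - <<'E'
from h import *
c=dict(np.load('pics/w16.png.npz')); f=c['frame'][:,:,::-1]
cv2.imwrite('pics/w16b.png',cv2.resize(f[60:260,110:380],None,fx=2.9,fy=2.9,interpolation=cv2.INTER_CUBIC))
c=snap('side','s2.png');f=c['frame'][:,:,::-1]
cv2.imwrite('pics/s2b.png',cv2.resize(f[140:340,160:330],None,fx=2.9,fy=2.9,interpolation=cv2.INTER_CUBIC))
E
```

```text
time: 14.4
tool_pos: [549.5, 88.4, 385.1]
tcp_rot: [-0.0, 0.707, 0.707, -0.0]
contact_force: [-0.3, 0.8, -0.2]
gripper_width: 0.999
14.45 [549.48  88.24 385.1 ] [-0.79  1.14  0.28] yaw 0.05
```

View pics/w16b.png

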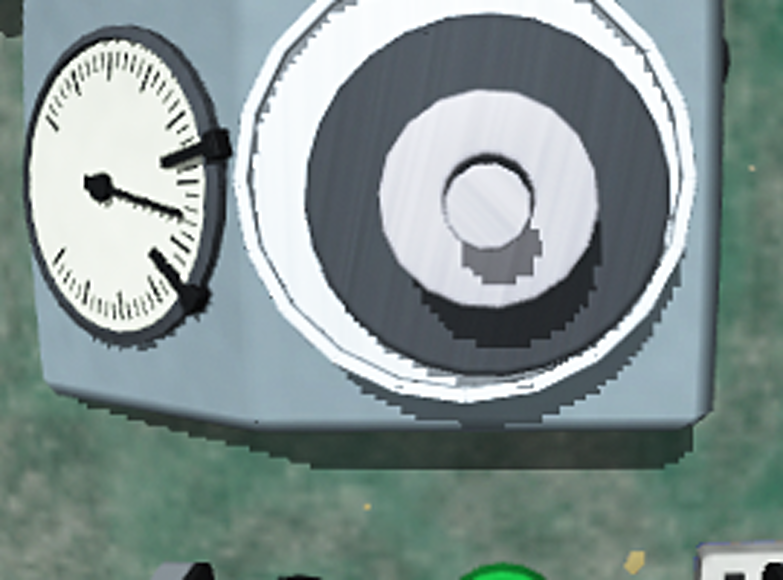

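View pics/s2b.png

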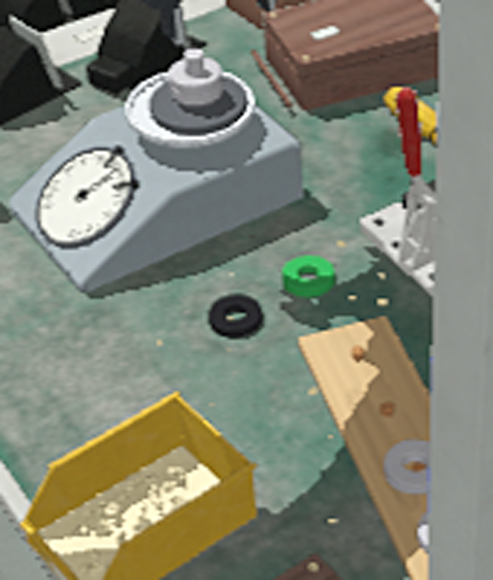

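```bash
python3 -m handwheel '[[[0,0,0],[0,0,-2],-1],[[0,0,0],[0,0,-3],-1],[[0,0,0],[0,0,-3],-1],[[0,0,0],[0,0,-3],-1],[[0,0,0],[0,0,-3],-1],[[0,0,0],[0,0,-3],-1],[[0,0,0],[0,0,-3],-1],[[0,0,0],[0,0,-3],-1],[[0,0,0],[0,0,-3],-1],[[0,0,0],[0,0,-3],-1]]'
python3 - <<'E'
from h import *
c=snap('wrist','w17.png'); f=c['frame'][:,:,::-1]
cv2.imwrite('pics/w17b.png',cv2.resize(f[60:260,110:380],None,fx=2.9,fy=2.9,interpolation=cv2.INTER_CUBIC))
snap('top','t2.png')
E
```

```text
time: 15.33
tool_pos: [549.5, 87.7, 415.1]
tcp_rot: [-0.0, 0.707, 0.707, -0.0]
contact_force: [-0.1, 0.6, -1.2]
gripper_width: 1.001
```

View pics/w17b.png

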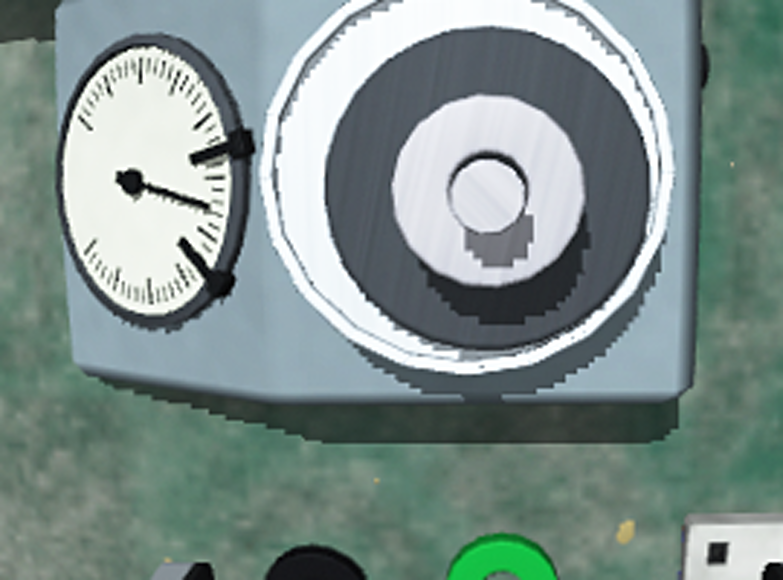

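View pics/t2.png

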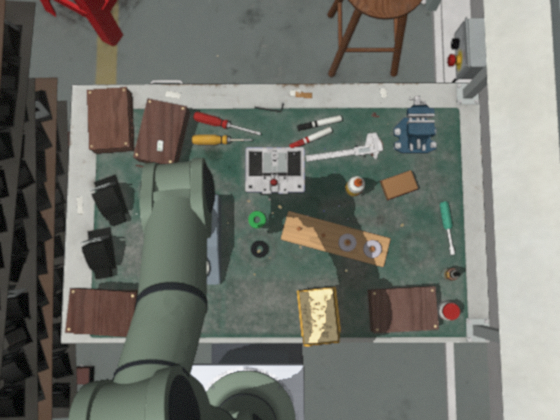

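The wrist picture shows the pointer at rest between the tabs (tip near pixel 205,205 of the crop, tabs near 200,155 and 190,250). The top picture shows the two spare rings still on the board.

```bash
python3 -c "
from bench import close_job; print(close_job())"
```

```text
the job is handed in; nothing more can be done
None
```

I threaded two steel rings from the board onto the foot's stud, one after the other. Each was lowered to about 1 mm above its seat and let drop the rest. The job was handed in at about 15 s of the 70 s allowed.

- **Pointer:** It rested between the two limit tabs with the gripper clear. By eye it reads about 2.7 rad, and it looked the same in two pictures about 0.9 s apart.
- **Rings:** Both appear fully down in the wrist and side pictures. The two spare rings stayed on their board pins, and the black and green look-alikes were not moved.
- **Scale load:** The pointer showed no push from the gripper in any picture taken while a ring was going onto the stud.
- **Highest force seen:** The wrist sensor read about 23 N, when a grasp pressed the ring onto the board.

My camera estimates of the ring and stud positions disagreed by up to 1.7 mm, against 1 mm of clearance. I corrected this by watching the stud through the ring's bore. No check failed at the end.

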